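# Start the bathroom steriliser on the nail clipper

### The arm

A 7-joint arm with a two-finger parallel gripper is mounted at the origin on the work surface. World frame = base frame: x ahead of the robot, y to its left, z up, the work surface at z = 0. Lengths are in m, angles in degrees, forces in N, time in s.
With the tool pointing down it reaches from about 0.425 to 0.8 m from the base axis. Payload 8.3 kg.
Tool frame: the origin (TCP) lies at the very end of the fingers, on their centre line; the grasp point (between the pads) lies 19 mm behind it; z points along the fingers, y is the line along which they close (so a half turn about z gives the same grasp; the last joint's range is limited). The gripper opens to 85 mm and grips with 20 to 120 N. Pads are 22 mm wide; open, the fingers measure 114 mm over their backs; the gripper's body (76 mm by 85 mm) begins 54 mm behind the grasp point. The pads swing forward as they close: fully open they stand 13 mm farther back than shut.
Start: joints at [62.802, 21.967, 0.94, 78.501, -0.361, 79.538, -2.664], TCP at [0.25, -0.573, 0.231] pointing down, gripper open.
Joint ranges: [-169.22, 169.22], [-14.56, 117.87], [-87.37, 89.26], [10.42, 133.3], [-82.24, 262.24], [0.94, 117.77], [-172.7, 172.7]. Speed limits (degrees/s): [136.94, 136.94, 172.46, 172.46, 180, 180, 180].

### API

Orientations are given as [roll, pitch, yaw] about the fixed x, y, z axes, in that order (R = Rz(yaw) Ry(pitch) Rx(roll)).
In Python, from bench import robot, viewer, models gives the robot as it stands.
- The arm moves only by the tool drive_tool, never from a script. Its argument "steps" is a list that holds one entry, the list of rows, each a list of 7 numbers: the turn, a rotation vector about the tool's x, y, z scaled (see below), then the shift along the tool's x, y, z scaled (see below), then the gripper command: -1 is shut, 1 is fully open, values between are in proportion. In form: [[[ax, ay, az, tx, ty, tz, hand], ...]]. A call has 1 to 12 rows; each row shifts and turns the commanded pose from where the row before left it, along the tool's axes as they then stand; what a row does not reach is not made up. The controller multiplies each number of a shift by 40 mm and each number of a turn by 8 degrees. A row lasts 1/10 s, in which the tool goes at most 50 mm and 8.59 degrees, less where a joint would pass 70% of its speed; a pose out of reach is approached as far as the arm can. A call with a number of a shift or a turn outside -1 to 1 is refused whole. A call with a gripper value outside its range is refused whole. The fingers move at their own pace and stop on an object; "force" is the grip in N (left out, the last holds). Time passes only in rows, so rows that do not move let the fingers close. It gives the time, the measured TCP pose, the force, the opening and the grip force at its end, in the units of the state.
- robot.get_obs(): the state, without advancing time (a new reading comes with each control period).
- viewer.get_image(name): name is "scene" or "side" or "wrist"; returns a dict with "image" (420x560x3 uint8, red, green, blue), "fx", "fy", "cx", "cy" (pixels), "eye" and "rotation" of the camera in the world. Camera axes: x right, y down, z forward; pixel columns grow to the right and rows downward; lengths in m; the calibration is good to about 2 mm. A picture is of the moment at which its call begins. There is no depth.
- robot.job_done(): hands the job in; it is judged then, once.
Trained networks look in a picture, given as the dict that the camera call returned (one of the last four; its "shot" number tells which), for a name from the list of things; names that differ only in an ending like _2 or _b are one class to them, and where a whole thing is asked for, a point or a joint stands for the part that bears it (a point fixed in the world has none). Each returns a list of dicts, best first, with "p" (0 to 1); they miss things now and then, are a little off and sometimes report something else, mostly with a low value. They report only what shows in the picture. A call takes as long as a camera call.
- models.search_frame(picture, label): "box" ([left, top, width, height] as shares, 0 to 1, of the picture: columns of its width, rows of its height, round what is visible of it).
The state is a dict: "time_s": time; "joint_pos": joint angles; "dq": joint speeds; "joint_torque": joint torques, N m; "eef_pos": TCP position; "eef_rot": TCP orientation; "ft_force": force on the tool from outside, world axes, zero at the start; "moment": the same for the moment, N m; "finger_gap": opening from 0.0 (shut) to 1.0 (fully open); "finger_force": force on a finger pad.
Only numpy, scipy, OpenCV 4.12 (cv2) and the standard library are available. Lean on these libraries where they do the work, as an engineer would, in place of code of your own. Each camera call takes 0.05 s, during which the arm holds its last target. There are 200 camera calls.

### The job

Sterilise the nail clipper that lies in the half-open clear drawer: push the drawer fully shut, then tip the rocker switch on by pressing its green end right down, and then press the blue start key all the way in, keep it pressed for a full second and let it go. Keep to that order, do not press the red stop key, and do not pick up, shift or knock over any of the things standing around; the clipper stays in its drawer.

Things in the scene. Friction and masses are not known exactly. Their poses are not given: they have to be found in the camera images.
- unit: Box-shaped white steriliser fixed to the ledge, 160 (x) x 220 (y) x 78 (z) mm; its origin is the centre of its underside; its own -x face is the front (towards the robot), out of which the drawer slides; the three controls stand in a row along its y on its top (78 mm above the ledge), 65 mm apart, in any order, all 10 mm to the +x side of its middle.
- drawer (a joint): Opening of the clear acrylic drawer in m: 0 = fully shut, grows as it slides out along the unit's -x, 0.11 at most; a push of about 2 N moves it and it stays where it is left.
- drawer_front (a point): Centre of the outer face of the drawer's front, 38 mm above the ledge. The front is upright, 204 mm wide, reaching from 6 to 64 mm above the ledge, with a grey strip along its upper and lower edges (the outermost part; this point lies in their plane). Shut, this plane is 16 mm in front of the unit's front face, 96 mm from the unit's origin. Behind it is a tray, 150 x 190 x 45 mm outside.
- rocker (a joint): Angle of the rocker switch in rad: 0 = off (black half level, green half rising outward at 0.4 rad), 0.4 = on (green half level, its top 18 mm above the unit's top, its end 11 mm lower than before). It stays where it is left; about 2 N on the green end moves it.
- rocker_green (a point): Point on the top face of the rocker's green half (the half towards the unit's front), 20 mm from the pivot line, 8 mm from its end. The paddle is a shallow V: a green and a black half, each 28 mm long (along the unit's x), 28 wide, 8 thick; the pivot runs along the unit's y, 14 mm above the unit's top. A black cradle, 64 x 36 mm, 14 mm high at most, lies below.
- start_key (a joint): Travel of the blue start key in m: 0 = up, 0.006 = fully in; it springs back; 5 N presses it fully in.
- start_key_top (a point): Centre of the top face of the round blue start key, 28 mm across, 22 mm above the unit's top and 10 mm above its round grey housing (44 mm across); it is pressed straight down.
- stop_key (a joint): Travel of the red stop key in m, same kind as the start key; not to be pressed.
- stop_key_top (a point): Centre of the top face of the round red stop key, the same size as the blue one.
- clipper_mid (a point): Middle of the folded steel nail clipper, 58 x 13 x 13 mm, lying loose in the drawer, 6 mm above the drawer's floor (which is 12 mm above the ledge).
- medicine: Closed amber medicine bottle, 48 mm across, 88 mm high (loose; only to be left alone; origin at the centre of its underside)
- spacer: Grey plastic inhaler spacer standing on end, 64 mm across, 140 mm high (loose; only to be left alone; origin at the centre of its underside)
- jar: Small glass jar with an orange silicone lid, 62 mm across, 62 mm high (loose; only to be left alone; origin at the centre of its underside)
- funnel: White plastic funnel standing on its mouth, 72 mm across, 85 mm high (loose; only to be left alone; origin at the centre of its underside)
- mug: Blue ceramic tooth mug, 72 mm across, 95 mm high (loose; only to be left alone; origin at the centre of its underside)

How it is judged (in metres and radians):
On the way, in this order (a step that is already met when the one before it is completed fails the run):
1. the drawer is fully shut (value of joint drawer below 0.004 m), for 0.2 s.
2. the rocker is on (value of joint drawer below 0.004 m and value of joint rocker above 0.3 rad), for 0.2 s.
3. the blue start key is held in (all of step 2 and value of joint start_key above 0.004 m), for 0.7 s.
At the end, for the whole second after the job is handed in: The drawer is within 4 mm of fully shut, the rocker is on (0.3 rad or more of 0.4), both keys are up, the clipper lies in the drawer, and every bystander stands within 20 mm of its start (all of step 2 and value of joint each of start_key, stop_key below 0.0015 m and x of clipper_mid in the frame of unit between -0.085 and 0.07 m and y of clipper_mid in the frame of unit between -0.095 and 0.095 m and height (world z) of clipper_mid below 0.04 m and distance of each of medicine, spacer, jar, funnel, mug from where it was at the start of the episode below 0.02 m and angle between each of medicine, spacer, jar, funnel, mug's own z axis and vertical below 0.2 rad); the robot touches nothing.
It fails at once if the rocker is switched on while the drawer is open (value of joint rocker above 0.2 rad and value of joint drawer above 0.006 m).
It fails at once if the start key is pressed before the drawer is shut and the rocker is on (value of joint start_key above 0.003 m and (value of joint drawer above 0.006 m or value of joint rocker below 0.25 rad)).
It fails at once if the red stop key is pressed (value of joint stop_key above 0.003 m).
It fails at once if the clipper is lifted (height (world z) of clipper_mid above 0.045 m).
It fails at once if a bystander is shifted, lifted or tipped (distance of any of medicine, spacer, jar, funnel, mug from where it was at the start of the episode above 0.02 m or angle between any of medicine, spacer, jar, funnel, mug's own z axis and vertical above 0.4 rad).
It also fails if it takes over 58 s, if anything falls off the work surface, if the arm or the gripper's body presses on something with over 40 N, if the wrist force passes 120 N, or if a joint passes its speed limit or range.

## Working session

There is one attempt and no reset: what is moved stays moved. The work goes in short steps, Python scripts to look and compute and a tool call to move; the robot and the scene stay as the last step left them, time stands still between calls to the robot, and variables do not carry over. Pictures are saved under pics/ and viewed, at most 10 in all, crops included, and the job is handed in when it is done.

Besides the shell and the picture viewer there is one more tool, called after "Request:" as name(argument=value, ...) on one line, values as JSON. drive_tool: Moves the arm, as the interface text tells. Shifts and turns lie within -1 to 1; 1 stands for 40 mm of shift or 8 degrees of turn. Its arguments: {"type":"object","properties":{"steps":{"type":"array","items":{"type":"array","items":{"type":"array","items":{"type":"number","minimum":-1,"maximum":1}}}},"force":{"type":"number"}},"required":["steps"]}

```bash
mkdir -p pics
cat > h.py <<'E'
import numpy as np, cv2
from bench import robot, viewer, models
def ray(d,u,v):
    r=np.array(d["rotation"])@np.array([(u-d["cx"])/d["fx"],(v-d["cy"])/d["fy"],1.]); return np.array(d["eye"]),r
def onz(d,u,v,z):
    e,r=ray(d,u,v); return e+r*(z-e[2])/r[2]
def proj(d,p):
    c=np.array(d["rotation"]).T@(np.array(p)-d["eye"]); return d["cx"]+d["fx"]*c[0]/c[2], d["cy"]+d["fy"]*c[1]/c[2]
E
python3 - <<'E'
from h import *
o=robot.get_obs(); print(o["eef_pos"],o["eef_rot"],o["time_s"])
ims=[]
for n in ["scene","side"]:
    d=viewer.get_image(n); ims.append(d["image"]); cv2.imwrite(f"pics/{n}0.png",d["image"][:,:,::-1])
    print(n,np.round(d["eye"],3),np.round(d["rotation"],3).tolist(),d["fx"])
    for l in ["unit","drawer_front","rocker_green","start_key_top","stop_key_top","clipper_mid","medicine","spacer","jar","funnel","mug"]:
        for r in models.search_frame(d,l)[:1]:
            b=np.array(r["box"])*[560,420,560,420]; print(l,round(r["p"],2),b.round(0), onz(d,b[0]+b[2]/2,b[1]+b[3]/2,{"start_key_top":.1,"stop_key_top":.1,"rocker_green":.1,"drawer_front":.038}.get(l,.04)).round(3))
E
```

```text
[ 0.24998805 -0.5722828   0.23027025] [-1.79888090e+02  2.98727455e-03  2.35976635e+01] 0.0
scene [ 1.168 -0.411  0.634] [-126.021, -1.285, 49.241] 484.03470900281764Traceback (most recent call last):
  File "<stdin>", line 9, in <module>
  File "h.py", line 6, in onz
    e,r=ray(d,u,v); return e+r*(z-e[2])/r[2]
                                        ~^^^
IndexError: invalid index to scalar variable.
```

```bash
cat > h.py <<'E'
import numpy as np, cv2
from scipy.spatial.transform import Rotation as R
from bench import robot, viewer, models
def rot(d): return R.from_euler("xyz",d["rotation"],degrees=True).as_matrix()
def ray(d,u,v):
    return np.array(d["eye"]),rot(d)@np.array([(u-d["cx"])/d["fx"],(v-d["cy"])/d["fy"],1.])
def onz(d,u,v,z):
    e,r=ray(d,u,v); return e+r*(z-e[2])/r[2]
def proj(d,p):
    c=rot(d).T@(np.array(p)-d["eye"]); return d["cx"]+d["fx"]*c[0]/c[2], d["cy"]+d["fy"]*c[1]/c[2]
E
python3 - <<'E'
from h import *
o=robot.get_obs(); print(o["eef_pos"],o["eef_rot"],o["time_s"])
for n in ["scene","side"]:
    d=viewer.get_image(n); cv2.imwrite(f"pics/{n}0.png",d["image"][:,:,::-1])
    print(n,np.round(d["eye"],3),d["rotation"],d["fx"])
    for l in ["unit","drawer_front","rocker_green","start_key_top","stop_key_top","clipper_mid","medicine","spacer","jar","funnel","mug"]:
        for r in models.search_frame(d,l)[:1]:
            b=np.array(r["box"])*[560,420,560,420]; print(l,round(r["p"],2),b.round(0), onz(d,b[0]+b[2]/2,b[1]+b[3]/2,{"start_key_top":.1,"stop_key_top":.1,"rocker_green":.1,"drawer_front":.038}.get(l,.04)).round(3))
E
```

```text
[ 0.25002366 -0.57231983  0.23038218] [-1.79900212e+02  1.87120883e-03  2.36018149e+01] 0.1
scene [ 1.168 -0.411  0.634] [-126.02120932   -1.2852925    49.2405722 ] 484.03470900281764
unit 0.79 [195. 176. 159. 125.] [0.619 0.06  0.04 ]
drawer_front 0.71 [195. 177.  88.  62.] [0.494 0.069 0.038]
rocker_green 0.88 [249. 217.  28.  26.] [0.644 0.013 0.1  ]
start_key_top 0.73 [281. 211.  13.   7.] [0.638 0.077 0.1  ]
stop_key_top 0.67 [307. 196.  15.  12.] [0.639 0.144 0.1  ]
medicine 0.92 [171. 238.  28.  51.] [ 0.571 -0.109  0.04 ]
spacer 0.9 [351. 163.  33.  67.] [0.636 0.31  0.04 ]
jar 0.64 [315. 175.  27.  30.] [0.565 0.263 0.04 ]
funnel 0.46 [349. 160.  18.  38.] [0.575 0.35  0.04 ]
mug 0.61 [191. 253.  40.  71.] [ 0.653 -0.109  0.04 ]
side [0.432 0.979 0.686] [-123.6289622    -0.37600087 -169.69193706] 490.7989654935958
unit 0.92 [220. 181. 120.  88.] [0.591 0.086 0.04 ]
drawer_front 0.79 [295. 195.  44.  72.] [0.507 0.092 0.038]
rocker_green 0.61 [253. 182.  26.  10.] [0.634 0.027 0.1  ]
start_key_top 0.18 [257. 182.  22.   9.] [0.631 0.024 0.1  ]
clipper_mid 0.59 [300. 224.  18.   8.] [0.524 0.085 0.04 ]
medicine 0.71 [295. 162.  19.  39.] [ 0.563 -0.116  0.04 ]
spacer 0.89 [213. 238.  33.  64.] [0.663 0.257 0.04 ]
jar 0.85 [268. 265.  30.  44.] [0.549 0.288 0.04 ]
funnel 0.64 [239. 298.  40.  50.] [0.574 0.385 0.04 ]
mug 0.6 [257. 156.  26.  26.] [ 0.665 -0.166  0.04 ]
```

View pics/scene0.png

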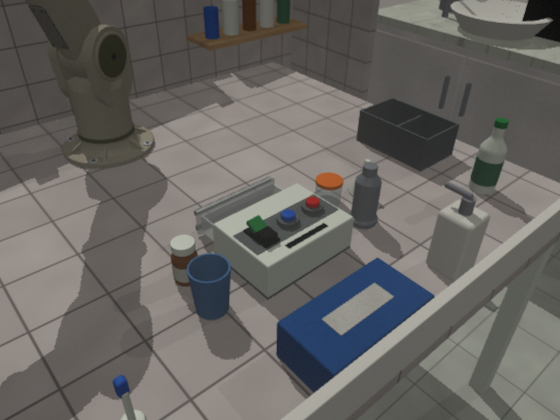

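View pics/side0.png

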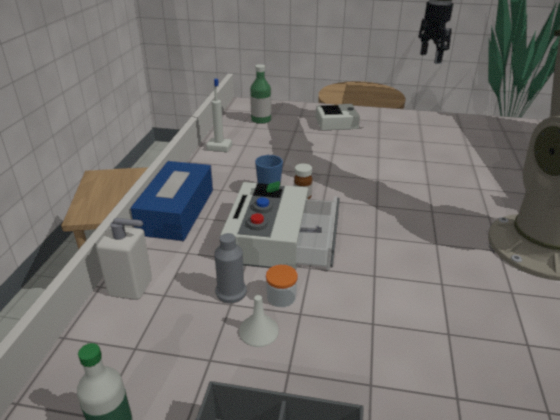

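Run:
```python
from h import *
a=viewer.get_image("scene"); b=viewer.get_image("side")
def tri(p,q):
    A=[];B=[]
    M=np.zeros((3,3));v=np.zeros(3)
    for d,(x,y) in((a,p),(b,q)):
        e,r=ray(d,x,y); r/=np.linalg.norm(r); P=np.eye(3)-np.outer(r,r); M+=P; v+=P@e
    return np.linalg.solve(M,v).round(3)
print("blue",tri((288,215),(263,203)),onz(a,288,215,.1),onz(b,263,203,.1))
print("red",tri((313,202),(257,218)),onz(a,313,202,.1),onz(b,257,218,.1))
c=[im["image"][y:y+h,x:x+w,::-1] for im,(x,y,w,h) in((a,(165,150,200,150)),(b,(205,150,200,150)))]
cv2.imwrite("pics/crop1.png",np.vstack([cv2.resize(k,None,fx=2,fy=2,interpolation=cv2.INTER_CUBIC) if 0 else cv2.resize(k,(400,300),interpolation=cv2.INTER_CUBIC) for k in c]))
```

```text
blue [0.63  0.083 0.093] [0.63798718 0.07661316 0.1       ] [0.62742754 0.09359208 0.1       ]
red [0.63  0.147 0.095] [0.63680067 0.14179549 0.1       ] [0.6277321  0.15272081 0.1       ]
```

View pics/crop1.png

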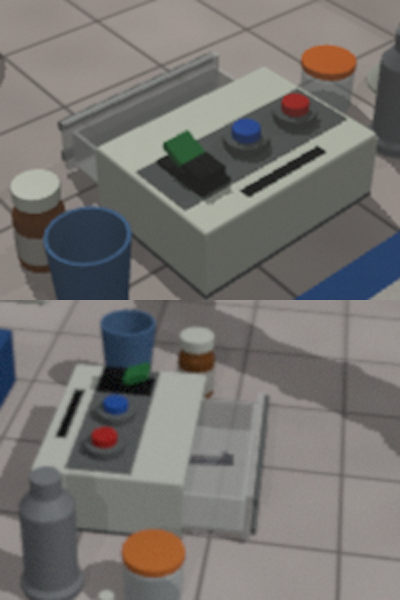

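Run:
```python
from h import *
from scipy.optimize import least_squares
a=viewer.get_image("scene"); b=viewer.get_image("side")
C=[(a,(.08,.11,.078),(353,216.5)),(a,(.08,-.11,.078),(268.5,266)),(a,(-.08,-.11,.078),(214,223.5)),(a,(-.08,.11,.078),(297,184)),(a,(.08,-.11,0),(269,298)),
(b,(.08,-.11,.078),(243,183)),(b,(-.08,-.11,.078),(308,186)),(b,(-.08,.11,.078),(296.5,242)),(b,(.08,.11,.078),(226,236)),(b,(-.08,.11,0),(292.5,266)),
(a,(.01,0,.1),(288,215)),(a,(.01,.065,.1),(313,202)),(b,(.01,0,.1),(263,203)),(b,(.01,.065,.1),(257,218))]
def f(s):
    M=R.from_euler("z",s[2]).as_matrix()
    return np.concatenate([np.array(proj(d,M@p+[s[0],s[1],s[3]]))-q for d,p,q in C])
r=least_squares(f,[.62,.08,0,0],loss="soft_l1"); print(r.x.round(4),np.degrees(r.x[2]).round(2)); print(r.fun.reshape(-1,2).round(1).tolist())
s=r.x; M=R.from_euler("z",s[2]).as_matrix()
for n,p in dict(blue=(.01,0,.1),red=(.01,.065,.1),green=(-.010,-.065,.105)).items(): print(n,(M@p+[s[0],s[1],s[3]]).round(4))
# drawer front upper edge ends, pixels in side/scene
for d,q in((b,(338.5,198.5)),(a,(197,211)),(a,(272,178))):
    w=onz(d,*q,.064); print("drawer edge unit-frame",(M.T@(w-[s[0],s[1],0])).round(3))
```

```text
[ 0.6207  0.0833  0.0299 -0.0029] 1.71
[[0.9, -0.1], [-0.0, 1.4], [-1.5, 0.1], [-0.3, -1.6], [-0.8, 1.8], [-0.5, -0.3], [-0.3, 2.1], [-0.0, 1.2], [-6.0, -0.2], [3.1, 6.4], [0.2, -2.0], [-0.4, -1.9], [-0.5, -1.5], [-0.0, -0.0]]
blue [0.6307 0.0836 0.0971]
red [0.6287 0.1485 0.0971]
green [0.6126 0.018  0.1021]
drawer edge unit-frame [-0.156 -0.093  0.064]
drawer edge unit-frame [-0.145 -0.101  0.064]
drawer edge unit-frame [-0.141  0.093  0.064]
```

Request:
drive_tool(steps=[[[0, 0, 0.92, 0, 0, 0, -1], [0, 0, 0.92, 0, 0, 0, -1], [0, 0, 0.92, 0, 0, 0, -1], [0, 0, 0, 0.5, -1, 0, -1], [0, 0, 0, 0.5, -1, 0, -1], [0, 0, 0, 0.5, -1, 0, -1], [0, 0, 0, 0.5, -1, 0, -1], [0, 0, 0, 0.5, -1, 0, -1], [0, 0, 0, 0.5, -1, 0, -1], [0, 0, 0, 0.5, -1, 0, -1], [0, 0, 0, 0.5, -1, 0, -1], [0, 0, 0, 0.5, -1, 0, -1]]])

```text
time_s: 2.7
eef_pos: [0.4211, -0.2064, 0.2317]
eef_rot: [180.0, -0.0, 1.5]
ft_force: [0.5, 0.1, 0.4]
finger_gap: 0.002
finger_force: 0.0
```

Request:
drive_tool(steps=[[[0, 0, 0, 0.05, -0.9, 0, -1], [0, 0, 0, 0.05, -0.9, 0, -1], [0, 0, 0, 0.05, -0.9, 0, -1], [0, 0, 0, 0.05, -0.9, 0, -1], [0, 0, 0, 0.05, -0.9, 0, -1], [0, 0, 0, 0.05, -0.9, 0, -1], [0, 0, 0, 0.05, -0.9, 0, -1], [0, 0, 0, 0.05, -0.9, 0, -1], [0, 0, 0, 0, 0, 0.5, -1], [0, 0, 0, 0, 0, 0.5, -1], [0, 0, 0, 0, 0, 0, -1]]])

```text
time_s: 3.8
eef_pos: [0.4274, 0.0801, 0.1893]
eef_rot: [180.0, 0.2, 1.6]
ft_force: [-0.0, -0.3, 0.2]
finger_gap: -0.002
finger_force: 0.0
```

Run:
```python
from h import *
w=viewer.get_image("wrist"); b=viewer.get_image("side"); o=robot.get_obs()
print(o["eef_pos"],proj(b,o["eef_pos"]))
for z,l in((.097,"start_key_top"),(.097,"stop_key_top"),(.1,"rocker_green"),(.064,"drawer_front")):
    for r in models.search_frame(w,l)[:1]:
        q=np.array(r["box"])*[560,420,560,420]; print(l,r["p"],q.round(),onz(w,q[0]+q[2]/2,q[1]+q[3]/2,z).round(4))
cv2.imwrite("pics/w2.png",np.hstack([w["image"][:,:,::-1][:, :], b["image"][120:,200:400,::-1].repeat(1,0) if 0 else cv2.resize(b["image"][100:310,200:320+40,::-1],(240,420))[:, :240]]))
```

```text
[0.42895157 0.08012987 0.19175481] (np.float64(358.1746486092866), np.float64(171.94968221472578))
start_key_top 0.32 [ 0.  0. 23. 71.] [0.5504 0.2728 0.097 ]
drawer_front 0.64 [170.  65. 231.  96.] [0.504  0.0757 0.064 ]
```

View pics/w2.png

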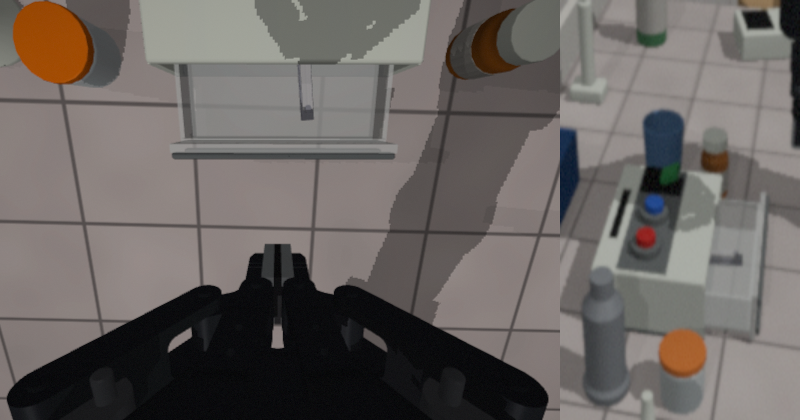

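Run:
```python
from h import *
w=viewer.get_image("wrist")
for q,z in(((172,156),.006),((396,156),.006),((172,148),.064),((396,148),.064),((150,64),.078),((420,66),.078)): print(q,z,onz(w,*q,z).round(4))
```

```text
(172, 156) 0.006 [0.4596 0.1987 0.006 ]
(396, 156) 0.006 [ 0.4659 -0.0496  0.006 ]
(172, 148) 0.064 [0.474  0.1777 0.064 ]
(396, 148) 0.064 [ 0.4791 -0.0254  0.064 ]
(150, 64) 0.078 [0.541  0.1854 0.078 ]
(420, 66) 0.078 [ 0.5449 -0.0301  0.078 ]
```

Request:
drive_tool(steps=[[[0, 0, 0, 0, 0, 0.75, -1], [0, 0, 0, 0, 0, 0.75, -1], [0, 0, 0, 0, 0, 0.75, -1], [0, 0, 0, 0, 0, 0.75, -1], [0, 0, 0, 0, 0, 0.75, -1], [0, 0, 0, 0, 0, 0, -1], [0, 0, 0, 0.25, 0, 0, -1], [0, 0, 0, 0.25, 0, 0, -1], [0, 0, 0, 0.25, 0, 0, -1], [0, 0, 0, 0.25, 0, 0, -1], [0, 0, 0, 0.25, 0, 0, -1], [0, 0, 0, 0.25, 0, 0, -1]]])

```text
time_s: 5.35
eef_pos: [0.49, 0.0818, 0.0415]
eef_rot: [-180.0, -0.0, 1.5]
ft_force: [-2.6, -0.1, 0.4]
finger_gap: -0.001
finger_force: 0.9
```

Drawer is moving (2.6 N). Continue gently.

Request:
drive_tool(steps=[[[0, 0, 0, 0.2, 0, 0, -1], [0, 0, 0, 0.2, 0, 0, -1], [0, 0, 0, 0.1, 0, 0, -1], [0, 0, 0, 0.1, 0, 0, -1], [0, 0, 0, 0, 0, 0, -1]]])

```text
time_s: 5.85
eef_pos: [0.5134, 0.0825, 0.0413]
eef_rot: [-180.0, -0.0, 1.5]
ft_force: [-0.6, -0.4, -0.2]
finger_gap: 0.0
finger_force: 0.0
```

Request:
drive_tool(steps=[[[0, 0, 0, 0.07, 0, 0, -1], [0, 0, 0, 0.07, 0, 0, -1], [0, 0, 0, 0, 0, 0, -1]]])

```text
time_s: 6.15
eef_pos: [0.5149, 0.0826, 0.0406]
eef_rot: [179.9, 0.4, 1.6]
ft_force: [-14.5, -0.4, 10.5]
finger_gap: -0.002
finger_force: 7.4
```

Request:
drive_tool(steps=[[[0, 0, 0, 0.03, 0, 0, -1], [0, 0, 0, 0, 0, 0, -1], [0, 0, 0, 0, 0, 0, -1], [0, 0, 0, -0.6, 0, 0, -1], [0, 0, 0, -0.6, 0, 0, -1], [0, 0, 0, 0, 0, -0.9, -1], [0, 0, 0, 0, 0, -0.9, -1], [0, 0, 0, 0, 0, -0.9, -1], [0, 0, 0, 0, 0, -0.9, -1], [0, 0, 0, 0.9, 0, -0.4, -1], [0, 0, 0, 0.9, 0, 0, -1], [0, 0, 0, 0, 0, 0, -1]]])

```text
time_s: 7.35
eef_pos: [0.5472, 0.0824, 0.2012]
eef_rot: [-179.9, -0.1, 1.4]
ft_force: [-0.7, -0.2, -1.4]
finger_gap: -0.001
finger_force: 0.0
```

Run:
```python
from h import *
w=viewer.get_image("wrist"); o=robot.get_obs(); print(o["eef_pos"],o["ft_force"])
for z,l in((.1,"start_key_top"),(.1,"stop_key_top"),(.1,"rocker_green"),(.064,"drawer_front")):
    for r in models.search_frame(w,l)[:1]:
        q=np.array(r["box"])*[560,420,560,420]; print(l,r["p"],q.round(),onz(w,q[0]+q[2]/2,q[1]+q[3]/2,z).round(4))
cv2.imwrite("pics/w3.png",w["image"][:,:,::-1])
```

```text
[0.54502689 0.08306706 0.20075782] [-1.13529543  0.59750812  0.02513312]
start_key_top 0.91 [267.  84.  36.  36.] [0.6315 0.0797 0.1   ]
stop_key_top 0.81 [184.  85.  39.  37.] [0.629  0.1434 0.1   ]
rocker_green 0.85 [348.  67.  39.  71.] [0.6327 0.0146 0.1   ]
drawer_front 0.79 [178. 207. 210.  13.] [0.5295 0.0776 0.064 ]
```

View pics/w3.png

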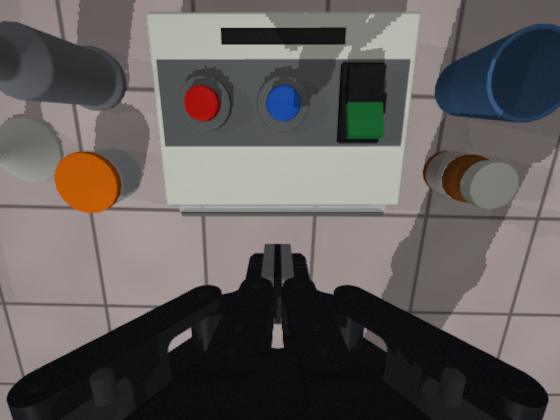

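Request:
drive_tool(steps=[[[0, 0, 0, 0.53, 0.58, 0, -1], [0, 0, 0, 0.53, 0.58, 0, -1], [0, 0, 0, 0.53, 0.58, 0, -1], [0, 0, 0, 0, 0, 0.6, -1], [0, 0, 0, 0, 0, 0.6, -1], [0, 0, 0, 0, 0, 0.6, -1], [0, 0, 0, 0, 0, 0, -1]]])

```text
time_s: 8.3
eef_pos: [0.6064, 0.0151, 0.1262]
eef_rot: [180.0, 0.3, 1.5]
ft_force: [-0.3, 0.3, -0.4]
finger_gap: -0.005
finger_force: 0.0
```

Request:
drive_tool(steps=[[[0, 0, 0, 0.08, 0, 0.3, -1], [0, 0, 0, 0, 0, 0.15, -1], [0, 0, 0, 0, 0, 0.15, -1], [0, 0, 0, 0, 0, 0.1, -1], [0, 0, 0, 0, 0, 0, -1]]])

```text
time_s: 8.8
eef_pos: [0.6122, 0.0156, 0.1011]
eef_rot: [-180.0, 0.0, 1.5]
ft_force: [0.0, -0.3, 0.4]
finger_gap: 0.006
finger_force: 0.0
```

Request:
drive_tool(steps=[[[0, 0, 0, 0, 0, 0.07, -1], [0, 0, 0, 0, 0, 0.07, -1], [0, 0, 0, 0, 0, 0, -1]]])

```text
time_s: 9.1
eef_pos: [0.6126, 0.0156, 0.0962]
eef_rot: [-180.0, -0.0, 1.5]
ft_force: [-1.3, 0.4, 4.9]
finger_gap: -0.006
finger_force: 2.4
```

Request:
drive_tool(steps=[[[0, 0, 0, 0, 0, 0.07, -1], [0, 0, 0, 0, 0, 0.05, -1], [0, 0, 0, 0, 0, 0, -1], [0, 0, 0, 0, 0, 0, -1]]])

```text
time_s: 9.5
eef_pos: [0.6129, 0.0156, 0.0958]
eef_rot: [179.9, -0.2, 1.5]
ft_force: [-17.7, -1.9, 36.8]
finger_gap: 0.001
finger_force: 18.3
```

Request:
drive_tool(steps=[[[0, 0, 0, 0, 0, -0.6, -1], [0, 0, 0, 0, 0, -0.8, -1], [0, 0, 0, 0.25, -0.8, 0, -1], [0, 0, 0, 0.25, -0.8, 0, -1], [0, 0, 0, 0, 0, 0, -1]]])

```text
time_s: 10.0
eef_pos: [0.6306, 0.0867, 0.1472]
eef_rot: [-179.8, -0.1, 1.9]
ft_force: [-0.8, 0.1, -0.1]
finger_gap: -0.001
finger_force: 0.0
```

Run:
```python
from h import *
b=viewer.get_image("side"); a=viewer.get_image("scene"); o=robot.get_obs(); print(o["eef_pos"],o["ft_force"])
c=[im["image"][y:y+150,x:x+200,::-1] for im,(x,y) in((a,(165,150)),(b,(205,150)))]
cv2.imwrite("pics/s4.png",np.hstack([cv2.resize(k,(400,300),interpolation=cv2.INTER_CUBIC) for k in c]))
```

```text
[0.63053527 0.08122851 0.14654115] [ 0.20545018 -0.57486261 -0.69546236]
```

View pics/s4.png

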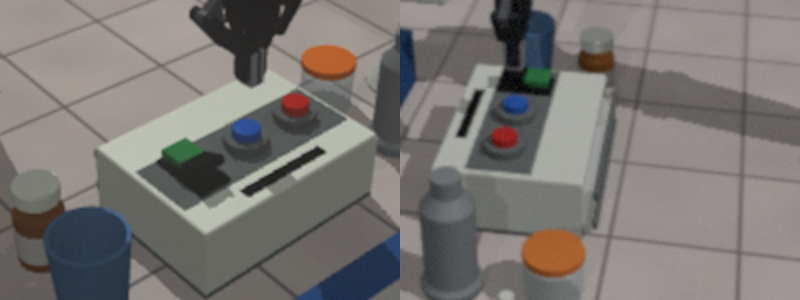

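The pictures show the green half level, now the switch's lower half, and the drawer flush. The tool hangs over the blue key, so I press it next.

Request:
drive_tool(steps=[[[0, 0, 0, 0, 0, 0.5, -1], [0, 0, 0, 0, 0, 0.5, -1], [0, 0, 0, 0, 0, 0.12, -1], [0, 0, 0, 0, 0, 0.1, -1], [0, 0, 0, 0, 0, 0.07, -1], [0, 0, 0, 0, 0, 0, -1]]])

```text
time_s: 10.7
eef_pos: [0.6312, 0.0792, 0.0961]
eef_rot: [180.0, -0.1, 1.5]
ft_force: [-0.9, -3.1, 4.3]
finger_gap: -0.0
finger_force: 1.8
```

Request:
drive_tool(steps=[[[0, 0, 0, 0, 0, 0.05, -1], [0, 0, 0, 0, 0, 0.05, -1], [0, 0, 0, 0, 0, 0, -1]]])

```text
time_s: 11.0
eef_pos: [0.6316, 0.0796, 0.094]
eef_rot: [180.0, -0.2, 1.5]
ft_force: [-5.5, -3.5, 17.0]
finger_gap: 0.002
finger_force: 8.3
```

Bottomed at 17 N; hold over a second, then release.

Request:
drive_tool(steps=[[[0, 0, 0, 0, 0, 0.02, -1], [0, 0, 0, 0, 0, 0, -1], [0, 0, 0, 0, 0, 0, -1], [0, 0, 0, 0, 0, 0, -1], [0, 0, 0, 0, 0, 0, -1], [0, 0, 0, 0, 0, 0, -1], [0, 0, 0, 0, 0, 0, -1], [0, 0, 0, 0, 0, 0, -1], [0, 0, 0, 0, 0, 0, -1], [0, 0, 0, 0, 0, 0, -1], [0, 0, 0, 0, 0, 0, -1], [0, 0, 0, 0, 0, 0, -1]]])

```text
time_s: 12.2
eef_pos: [0.6316, 0.0797, 0.0939]
eef_rot: [180.0, -0.2, 1.5]
ft_force: [-8.8, -3.7, 21.0]
finger_gap: -0.001
finger_force: 10.6
```

Request:
drive_tool(steps=[[[0, 0, 0, 0, 0, -0.5, -1], [0, 0, 0, 0, 0, -0.8, -1], [0, 0, 0, 0, 0, -0.8, -1], [0, 0, 0, 0, 0, -0.8, -1], [0, 0, 0, 0, 0, 0, -1], [0, 0, 0, 0, 0, 0, -1]]])

```text
time_s: 12.8
eef_pos: [0.6311, 0.0806, 0.2074]
eef_rot: [-180.0, -0.1, 1.5]
ft_force: [0.2, -0.5, -1.0]
finger_gap: -0.0
finger_force: 0.0
```

Run:
```python
from h import *
b=viewer.get_image("side"); a=viewer.get_image("scene"); o=robot.get_obs(); print(o["eef_pos"],o["ft_force"])
c=[im["image"][y:y+150,x:x+200,::-1] for im,(x,y) in((a,(165,150)),(b,(205,150)))]
cv2.imwrite("pics/s5.png",np.hstack([cv2.resize(k,(400,300),interpolation=cv2.INTER_CUBIC) for k in c]))
```

```text
[0.63012279 0.08012044 0.20531902] [ 0.48491655 -0.3744554  -0.83413777]
```

View pics/s5.png

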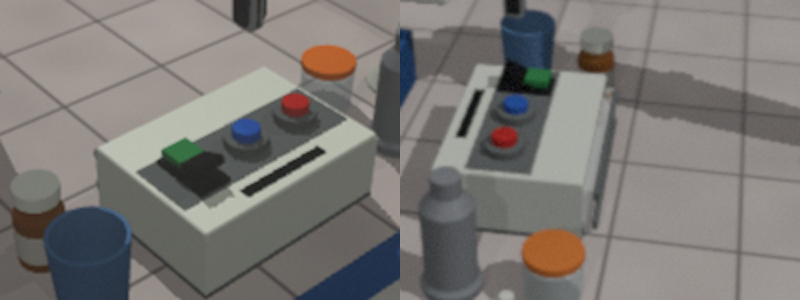

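The drawer is shut, the rocker is on, both keys are up, and the bystanders have not moved. Handing in.

```bash
python3 -c "
from bench import robot
print(robot.job_done())"
```

```text
the job is handed in; nothing more can be done
None
```

I shut the drawer, tipped the rocker on, held the blue key in for over a second and released it, then handed the job in at about 13 s; the judge's verdict was not reported.

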